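# Latch the case clip half open

### The job

The sprung clip on the aluminium stand is gripping a watch case: open it so that the watch lies free on its rest. With the fingertips push the clip's red thumb pad in towards the stand as far as it goes, then let go and draw clear, so that the slide comes back part of the way and catches on its stop pin, half open. Pick nothing up, leave the watch lying where it is and do not disturb the things round the stand.

Things in the scene. Friction and masses are not known exactly. Their poses are not given: they have to be found in the camera images.
- stand: Aluminium stand screwed to the bench, fixed. Origin on the bench top under it; x = push direction: thumb pad at -x, watch at +x. Base plate x -70 to 80 mm, 96 mm wide, 12 mm high. Slide guide x -50 to -10 mm, 40 mm wide; a bridge over it (x -37 to -23, top 74 mm up) holds the stop pin. Rest plate x -6 to 46 mm, 44 mm wide, top 66 mm up. Highest: brass pin head, 85 mm up (91 when lifted).
- thumb_pad (a point): Centre of the outer face of the red thumb pad on the slide's near end; moves with it. Upright pad 36 mm wide, 32 mm high, its face square to the stand's x axis; centre 55 mm above the bench, at first 92 mm to the -x side of the stand's origin (22 mm beyond the base plate). Space in front of it is free above 35 mm height. Its x axis is the way to push, z up.
- clip_slide (a joint): Slide travel (thumb pad, bar, far jaw in one piece) along the stand's +x, m. About 0 at first: a spring presses the far jaw on the watch. Stop at 0.028, rigid. Push needed: 4 N at first, 9 N at the stop, 1 to 2 N more from 1 to 12 mm, as its tooth lifts the pin. Let go short of 16 mm it springs back to 0; let go beyond, it returns until its tooth catches on the pin at 0.015 and stays.
- stop_pin (a joint): Lift of the sprung stop pin, upright in the bridge above the slide (brass head 14 mm across), in m. 0 is down; the slide's tooth lifts it to about 0.006 as it passes beneath, then it drops to 0 by itself. It works by itself.
- watch_mid (a point): Middle of the steel watch case (40 mm across, 11 mm high, 48 mm over its lugs, crown at the side), half-way up. It lies loose on the rest plate, gripped between the jaws, 30 mm to the +x side of the stand's origin, top 78 mm above the bench.
- tray_mid (a point): Clear acrylic parts tray, 110 x 80 mm, 20 mm high, loose on the bench; point at its middle, half-way up.
- loupe_mid (a point): Steel loupe, 35 mm across, 32 mm high, standing loose on the bench; point at its middle, half-way up.
- screwdriver_grip (a point): Screwdriver with a yellow plastic handle, 150 mm long, lying loose on the bench; point in its handle.
- dish_mid (a point): Grey ceramic ring dish, 86 mm across, 22 mm high, loose on the bench; point at its middle, half-way up.
There are look-alikes about, which are no part of the job. There is more than one size of the part that bears watch_mid; the job needs the middle-sized.

How it is judged:
By the outcome, as a careful person would: the job done as asked, in the order asked, and still so for the second after the job is handed in, with the robot touching nothing.
It also fails if it takes over 32 s, if anything falls off the work surface, if the arm or the gripper's body presses on something with over 40 N, if the wrist force passes 120 N, or if a joint passes its speed limit or range.

### The arm

A 6-joint arm with a two-finger parallel gripper is mounted at the origin on the work surface. World frame = base frame: x ahead of the robot, y to its left, z up, the work surface at z = 0. Lengths are in m, angles in rad, forces in N, time in s.
With the tool pointing down it reaches from about 0.425 to 0.95 m from the base axis. Payload 3.5 kg.
Tool frame: the origin (TCP) lies midway between the tips of the shut fingers; the grasp point (between the pads) lies env.pinch_z behind it (env.pinch_z is the distance from the TCP to the grasp point, in m); z points along the fingers, y is the direction in which the jaws open and shut (so a half turn about z gives the same grasp; the last joint's range is limited). The gripper opens to 85 mm and grips with 20 to 120 N. Pads are 22 mm wide; open, the fingers measure 114 mm over their backs; the gripper's body (76 mm by 85 mm) begins 54 mm behind the grasp point. The pads swing forward as they close: fully open they stand 13 mm farther back than shut.
Start: joints at [1.066, 0.286, 1.577, -0, 1.279, -0.15], TCP at [0.234, 0.633, 0.231] pointing down, gripper open.
Joint ranges: [-2.77, 2.77], [-0.9, 2.22], [0.21, 2.48], [-1.53, 4.67], [0.24, 2.81], [-2.84, 2.84]. Speed limits (rad/s): [2.79, 2.79, 3.14, 3.14, 3.14, 3.14].

### API

Orientations are given as a unit quaternion [w, x, y, z].
In Python, from plant import readout, imaging, env gives the robot as it stands.
- The arm moves only by the tool play_rows, never from a script. Its arguments are lists of equal length, an entry for each row: "claw": the closure, from -1 (fully open) to 1 (shut), so that 0 is half open; "slide": the shift along the tool's x, y, z in mm, a list of three; "roll": the turn about the tool's z in degrees. A call has 1 to 10 rows; each row is the pose to reach, as a shift and turn from the pose commanded when the call began, along the tool's axes at that moment; what a row does not reach only later rows make up. A row lasts 1/10 s, in which the tool goes at most 50 mm and 8.59 degrees, less where a joint would pass 70% of its speed; a pose out of reach is approached as far as the arm can. A call with a gripper value outside its range is refused whole. The fingers move at their own pace and stop on an object; "force" is the grip in N (left out, the last holds). Time passes only in rows, so rows that repeat a pose let the fingers close. It gives the time, the measured TCP pose, the force and the opening at its end, in the units of the state.
- readout.get_obs(): the state, without advancing time (a new reading comes with each control period).
- imaging.camera(name): name is "scene" or "side" or "wrist"; returns (picture, depth): 480x640x3 uint8, red, green, blue; 480x640 float32, m along the optical axis (not along the pixel's ray), 0 where there is no reading.
- imaging.camera_info(name): a dict with "K" (3x3 intrinsics, pixels), "extrinsics" (4x4, takes a point from world to camera coordinates). Camera axes: x right, y down, z forward; pixel columns grow to the right and rows downward; lengths in m; the calibration is good to about 2 mm. A picture is of the moment at which its call begins: read the wrist's pose just before it. camera_info takes no time and is no camera call; for the wrist camera it gives the pose at the moment of the call.
- env.job_done(): hands the job in, once; it reports no verdict.
The state is a dict: "clock": time; "qpos": joint angles; "joint_velocities": joint speeds; "joint_efforts": joint torques, N m; "ee_pos": TCP position; "ee_rot": TCP orientation; "force": force on the tool from outside, world axes, zero at the start; "moment": the same for the moment, N m; "opening": finger opening in m.
Only numpy, scipy, OpenCV 4.12 (cv2) and the standard library are available. Lean on these libraries where they do the work, as an engineer would, in place of code of your own. Each camera call takes 0.05 s, during which the arm holds its last target. There are 200 camera calls.

## Working session

There is one attempt and no reset: what is moved stays moved. The work goes in short steps, Python scripts to look and compute and a tool call to move; the robot and the scene stay as the last step left them, time stands still between calls to the robot, and variables do not carry over. Pictures are saved under pics/ and viewed, about 8 in all and at most 12, crops included, and the job is handed in when it is done.

Besides the shell and the picture viewer there is one more tool, called after ">>>" as name([rows], argument=value, ...), one row to a line, values as JSON. play_rows: Moves the arm, as the interface text tells. Its arguments: {"type":"object","properties":{"claw":{"type":"array"},"slide":{"type":"array"},"roll":{"type":"array"},"force":{"type":"number"}},"required":["claw","slide","roll"]}

```bash
mkdir -p pics
cat > h.py <<'E'
import numpy as np, cv2
from plant import readout, imaging, env
def snap(n,f):
    p,d=imaging.camera(n); i=imaging.camera_info(n)
    np.savez('pics/'+f,p=p,d=d,K=i['K'],E=i['extrinsics'])
    cv2.imwrite('pics/'+f+'.png',p[:,:,::-1]); return p,d,i
def world(u,v,z,K,E):
    "pixels+depth -> world"
    P=np.linalg.inv(K)@np.array([np.asarray(u)*z,np.asarray(v)*z,z],float)
    return (E[:3,:3].T@(P.T-E[:3,3]).T).T
E
python3 - <<'E'
from h import *
for n in('scene','side'): snap(n,n+'1')
o=readout.get_obs(); print({k:np.round(v,3) for k,v in o.items()}, env.pinch_z)
E
```

```text
{'clock': np.float64(0.1), 'qpos': array([ 1.066,  0.287,  1.578,  0.   ,  1.279, -0.15 ]), 'joint_velocities': array([ 0.001, -0.001, -0.004,  0.   , -0.001,  0.   ]), 'joint_efforts': array([ 1.0000e-03, -4.0729e+01, -2.9370e+01, -0.0000e+00,  3.0000e-03,
       -0.0000e+00]), 'ee_pos': array([0.234, 0.632, 0.23 ]), 'ee_rot': array([-0.   ,  0.176,  0.984, -0.001]), 'force': array([-0.117,  1.493, -1.253]), 'moment': array([ 0.015, -0.009, -0.006]), 'opening': np.float64(0.085)} 0.0187
```

View pics/scene1.png

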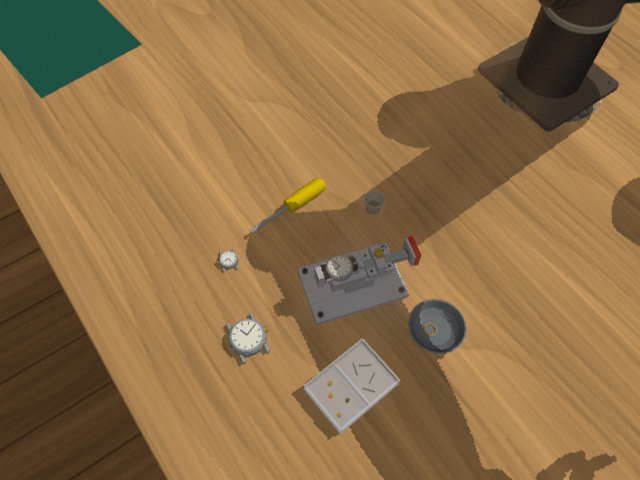

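View pics/side1.png

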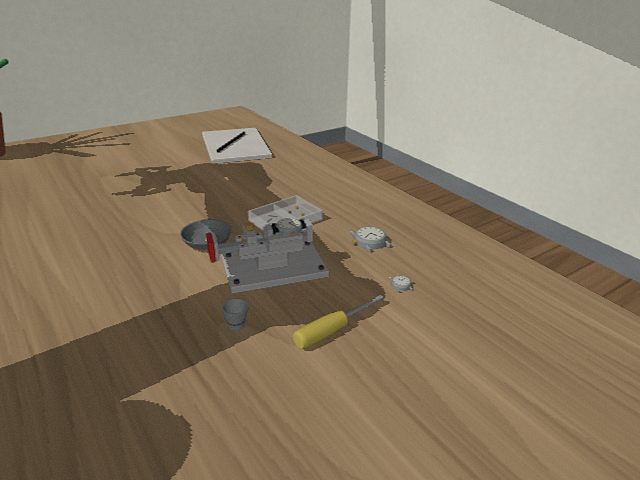

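The scene view shows one stand around (355,285): red pad at (414,250), pin at (380,253), watch at (340,267). The loupe is at (374,202) and the dish at (437,326), to either side of the pad. The other two watches lie on the bench. In the side view the pad is at (211,248).

Run:
```python
from h import *
for n in('scene','side'):
    f=np.load(f'pics/{n}1.npz'); p,d,K,E=f['p'].astype(int),f['d'],f['K'],f['E']
    def pts(m):
        v,u=np.nonzero(m&(d>0)); return world(u,v,d[v,u],K,E)
    V,U=np.mgrid[:480,:640]
    m=(p[...,0]>110)&(p[...,1]<60)&(p[...,2]<60); m&=(abs(U-(414 if n=='scene' else 211))<30)&(abs(V-250)<30)
    P=pts(m); print(n,'red',len(P),P.mean(0).round(4),np.percentile(P,[2,50,98],axis=0).round(4).tolist())
    top=P[P[:,2]>P[:,2].max()-.006]; print(' top',len(top),top.mean(0).round(4))
    W=pts(np.ones_like(m)); r=W[(np.linalg.norm(W[:,:2]-P[:,:2].mean(0),axis=1)<.22)]
    # base plate & rest plane
    def rect(lo,hi):
        q=r[(r[:,2]>lo)&(r[:,2]<hi)][:,:2]; 
        mask=np.zeros((500,500),np.uint8); o=P[:,:2].mean(0)-.25
        for a in ((q-o)*1000).astype(int): mask[a[1].clip(0,499),a[0].clip(0,499)]=255
        mask=cv2.morphologyEx(mask,cv2.MORPH_CLOSE,np.ones((7,7)))
        c=max(cv2.findContours(mask,0,2)[0],key=cv2.contourArea); R=cv2.minAreaRect(c)
        print(' rect',lo,(np.array(R[0])/1000+o).round(4),np.round(R[1],1),round(R[2],1))
    rect(.009,.016)
    g=(p[...,0]>120)&(p[...,0]-p[...,2]>60)&(p[...,1]>80)
    Q=pts(g); Q=Q[(Q[:,2]>.075)&(Q[:,2]<.1)&(np.linalg.norm(Q[:,:2]-P[:,:2].mean(0),axis=1)<.12)]
    print(' pin',len(Q),Q.mean(0).round(4) if len(Q) else '')
    for nm,(u,v) in (dict(loupe=(374,202),dish=(437,326),watch=(340,267)).items() if n=='scene' else dict(loupe=(235,312)).items()):
        print(nm,world(np.array([u]),np.array([v]),d[[v],[u]],K,E).round(3))
```

```text
scene red 116 [0.4797 0.1636 0.066 ] [[0.4401, 0.127, 0.0009], [0.4811, 0.1644, 0.0697], [0.4875, 0.18, 0.0729]]
 top 96 [0.4804 0.1626 0.0703]
 rect 0.009 [0.5695 0.1355] [ 97.  150.8] 73.1
 pin 0 
loupe [[0.453 0.04  0.012]]
dish [[0.508 0.265 0.004]]
watch [[0.593 0.13  0.076]]
side red 55 [0.4735 0.1458 0.0575] [[0.4714, 0.1435, 0.0423], [0.4734, 0.1457, 0.0577], [0.4761, 0.1479, 0.0713]]
 top 12 [0.4736 0.1458 0.0692]
 rect 0.009 [0.5677 0.1331] [ 97.8 150.5] 72.5
 pin 0 
loupe [[0.462 0.054 0.015]]
```

```bash
cat >> h.py <<'E'
from scipy.spatial.transform import Rotation as Ro
A=np.deg2rad(-17.1); D=np.array([np.cos(A),np.sin(A),0]); O=np.array([.5639,.1358,0])
def plan(sx,z,sy=0):
    "tool-frame shift (mm) & roll (deg) to stand point"
    o=readout.get_obs(); q=o['ee_rot']; R=Ro.from_quat([q[1],q[2],q[3],q[0]]).as_matrix()
    t=O+sx/1000*D+sy/1000*np.array([-D[1],D[0],0]); t[2]=z
    c=R.T@-D
    rel=(o['ee_pos']-O)*1000
    print('shift',(R.T@(t-o['ee_pos'])*1000).round(1),'roll',np.rad2deg(np.arctan2(c[1],c[0])).round(2),
      'now stand xyz',(rel@D).round(1),(rel@[-D[1],D[0],0]).round(1),rel[2].round(1),'F',o['force'].round(2),'t',o['clock'])
E
python3 -c "
from h import *
plan(-135,.15)"
```

```text
shift [-347.  -358.6   80.7] roll -3.23 now stand xyz -461.2 377.7 230.1 F [-0.12  1.49 -1.25] t 0.1
```

>>> play_rows([
  [-20, -20, 5],
  [-50, -52, 12],
  [-80, -83, 19],
  [-110, -114, 26],
  [-140, -145, 33],
  [-170, -176, 40],
  [-200, -207, 47],
  [-225, -233, 53],
  [-245, -253, 58],
  [-255, -263, 60],
], claw=[1, 1, 1, 1, 1, 1, 1, 1, 1, 1], roll=[0, 0, 0, -1, -1, -2, -2, -3, -3.2, -3.2])

```text
clock: 1.1
ee_pos: [0.3823, 0.2957, 0.1703]
ee_rot: [-0.001, 0.15, 0.989, -0.001]
force: [0.4, -0.7, 0.5]
opening: -0.0001
```

```bash
python3 -c "
from h import *
plan(-135,.13); print(readout.get_obs()['opening'])"
```

```text
shift [-85.9 -99.2  40.4] roll -0.16 now stand xyz -220.6 99.4 170.3 F [ 0.39 -0.67  0.54] t 1.1
-5.8245867044575645e-05
```

>>> play_rows([
  [-15, -17, 7],
  [-40, -46, 19],
  [-63, -72, 30],
  [-80, -92, 38],
  [-86, -99, 40],
  [-86, -99, 40],
  [-86, -99, 40],
], claw=[1, 1, 1, 1, 1, 1, 1], roll=[0, 0, 0, 0, 0, 0, 0])

```text
clock: 1.8
ee_pos: [0.4352, 0.1787, 0.1317]
ee_rot: [0.0, 0.149, 0.989, 0.0]
force: [-0.3, -0.6, -0.0]
opening: -0.0002
```

```bash
python3 -c "
from h import *
for n in('side','scene'): snap(n,n+'2')
snap('wrist','wrist2')
plan(-135,.046)
a=cv2.imread('pics/side2.png')[180:330,120:360]; b=cv2.imread('pics/scene2.png')[180:330,280:520]
cv2.imwrite('pics/c2.png',np.hstack([cv2.resize(x,(400,250)) for x in(a,b)]))"
```

```text
shift [-0.7 -3.4 85.8] roll 0.07 now stand xyz -135.8 3.3 131.8 F [-0.82  0.31 -0.29] t 1.95
```

View pics/c2.png

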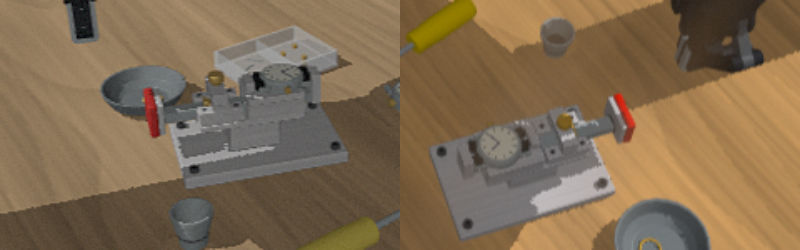

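View pics/wrist2.png

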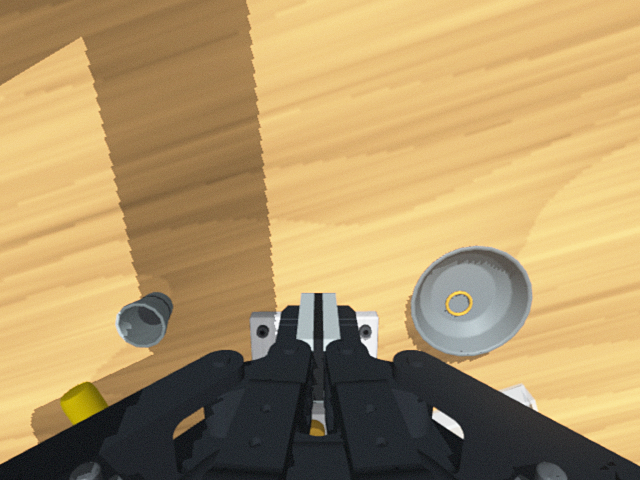

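>>> play_rows([
  [0, -3, 15],
  [0, -3, 40],
  [0, -3, 65],
  [0, -3, 80],
  [0, -3, 86],
  [0, -3, 86],
], claw=[1, 1, 1, 1, 1, 1], roll=[0, 0, 0, 0, 0, 0])

```text
clock: 2.55
ee_pos: [0.4337, 0.1754, 0.0448]
ee_rot: [-0.001, 0.148, 0.989, -0.0]
force: [-1.0, 0.2, -0.0]
opening: 0.0003
```

>>> play_rows([
  [-6, 0, 0],
  [-14, 0, 0],
  [-21, 0, 0],
  [-27, 0, 0],
  [-32, 0, 0],
  [-37, 0, 0],
  [-40, 0, 0],
  [-40, 0, 0],
], claw=[1, 1, 1, 1, 1, 1, 1, 1], roll=[0, 0, 0, 0, 0, 0, 0, 0])

```text
clock: 3.35
ee_pos: [0.471, 0.1636, 0.045]
ee_rot: [-0.003, 0.149, 0.989, 0.0]
force: [-6.7, 2.5, 5.0]
opening: -0.0002
```

```bash
python3 -c "
from h import *
plan(-75,.046)
snap('side','side3');snap('scene','scene3')
a=cv2.imread('pics/side3.png')[180:330,120:360]; b=cv2.imread('pics/scene3.png')[180:330,280:520]
cv2.imwrite('pics/c3.png',np.hstack([cv2.resize(x,(400,250)) for x in(a,b)]))"
```

```text
shift [-21.9   0.8  -1.2] roll -0.07 now stand xyz -96.9 -0.8 45.0 F [-6.7   2.5   5.01] t 3.35
```

View pics/c3.png

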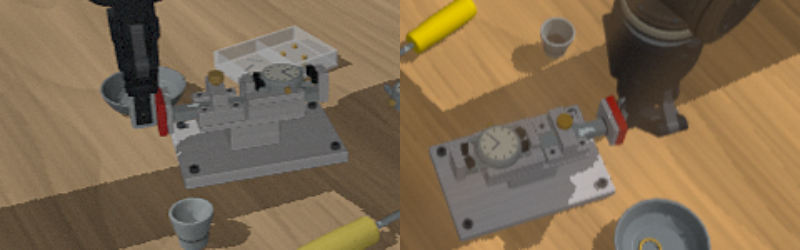

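The fingertips are on the pad, the slide is moving and the force is about 7 N. I'll keep pushing.

>>> play_rows([
  [-4, 0, 0],
  [-8, 0, 0],
  [-12, 0, 0],
  [-16, 0, 0],
  [-19, 0, 0],
  [-19, 0, 0],
], claw=[1, 1, 1, 1, 1, 1], roll=[0, 0, 0, 0, 0, 0])

```text
clock: 4.05
ee_pos: [0.4883, 0.1583, 0.0447]
ee_rot: [-0.004, 0.149, 0.989, 0.0]
force: [-7.6, 4.4, 5.0]
opening: -0.0001
```

>>> play_rows([
  [-1, 0, 0],
  [-2, 0, 0],
  [-3, 0, 0],
  [-3, 0, 0],
], claw=[1, 1, 1, 1], roll=[0, 0, 0, 0])

```text
clock: 4.45
ee_pos: [0.4907, 0.1576, 0.0447]
ee_rot: [-0.004, 0.149, 0.989, 0.0]
force: [-7.9, 4.1, 5.5]
opening: 0.0001
```

>>> play_rows([
  [-1, 0, 0],
  [-2, 0, 0],
  [-3, 0, 0],
  [-3, 0, 0],
], claw=[1, 1, 1, 1], roll=[0, 0, 0, 0])

```text
clock: 4.85
ee_pos: [0.4911, 0.1574, 0.0447]
ee_rot: [-0.008, 0.149, 0.989, 0.0]
force: [-14.6, 6.3, 12.6]
opening: -0.0003
```

>>> play_rows([
  [-1, 0, 0],
  [-2, 0, 0],
  [-2, 0, 0],
], claw=[1, 1, 1], roll=[0, 0, 0])

```text
clock: 5.15
ee_pos: [0.491, 0.1574, 0.0447]
ee_rot: [-0.01, 0.149, 0.989, 0.0]
force: [-20.8, 8.3, 17.8]
opening: 0.0
```

```bash
python3 -c "
from h import *
plan(-140,.046)
snap('side','side4');snap('scene','scene4')
a=cv2.imread('pics/side4.png')[180:330,120:360]; b=cv2.imread('pics/scene4.png')[180:330,280:520]
cv2.imwrite('pics/c4.png',np.hstack([cv2.resize(x,(400,250)) for x in(a,b)]))"
```

```text
shift [64.   0.7 -0. ] roll -0.07 now stand xyz -76.0 -0.8 44.7 F [-20.76   8.32  17.79] t 5.15
```

View pics/c4.png

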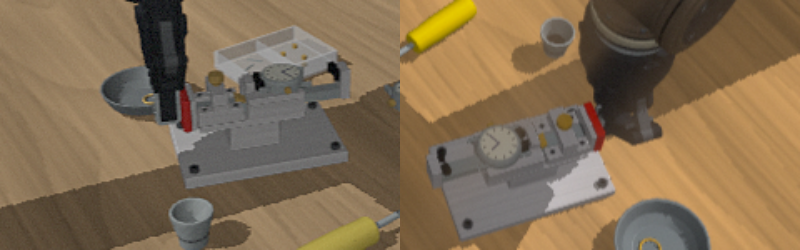

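The slide is at its stop: force climbs with no further motion, and the far jaw is well clear of the watch. Now I'll let go, slowly at first.

>>> play_rows([
  [3, 0, 0],
  [6, 0, 0],
  [9, 0, 0],
  [12, 0, 0],
  [15, 0, 0],
  [18, 0, 0],
  [22, 0, 0],
  [30, 0, 0],
  [45, 0, 0],
  [60, 0, 0],
], claw=[1, 1, 1, 1, 1, 1, 1, 1, 1, 1], roll=[0, 0, 0, 0, 0, 0, 0, 0, 0, 0])

```text
clock: 6.25
ee_pos: [0.44, 0.173, 0.0452]
ee_rot: [-0.0, 0.149, 0.989, -0.0]
force: [0.4, -0.0, -0.6]
opening: -0.0001
```

>>> play_rows([
  [5, 0, -10],
  [5, 0, -35],
  [5, 0, -65],
  [5, 0, -95],
  [5, 0, -115],
  [5, 0, -120],
  [5, 0, -120],
], claw=[1, 1, 1, 1, 1, 1, 1], roll=[0, 0, 0, 0, 0, 0, 0])

```text
clock: 6.95
ee_pos: [0.4366, 0.1745, 0.1665]
ee_rot: [0.001, 0.149, 0.989, 0.0]
force: [0.1, 0.3, -0.7]
opening: 0.0
```

Run:
```python
from h import *
plan(-140,.16)
snap('side','side5');snap('scene','scene5')
a=cv2.imread('pics/side5.png')[180:330,120:360]; b=cv2.imread('pics/scene5.png')[180:330,280:520]
cv2.imwrite('pics/c5.png',np.hstack([cv2.resize(x,(400,250)) for x in(a,b)]))
for k in '1345':
  f=np.load(f'pics/side{k}.npz'); p,d=f['p'].astype(int),f['d']
  m=(p[...,0]>90)&(p[...,1]<60)&(p[...,2]<60); m[:200]=0;m[280:]=0;m[:,:180]=0;m[:,260:]=0
  v,u=np.nonzero(m&(d>0)); P=world(u,v,d[v,u],f['K'],f['E']); P=P[(P[:,2]>.04)]-O
  print(k,'pad x',np.median(P@D)*1000)
f=[cv2.imread(f'pics/scene{k}.png').astype(int) for k in '25']
df=abs(f[0]-f[1]).max(2)
for n,(u,v,r) in dict(loupe=(374,202,14),dish=(437,326,30),tray=(352,386,40),driver=(290,205,30),watch=(340,267,10)).items(): print(n,(df[v-r:v+r,u-r:u+r]>50).sum())
```

```text
shift [7.  0.4 6.4] roll -0.01 now stand xyz -133.1 -0.4 166.5 F [ 0.14  0.25 -0.67] t 6.95
1 pad x -89.38639787153959
3 pad x -81.6883066957411
4 pad x -60.64708370236774
5 pad x -75.03861694111622
loupe 4
dish 0
tray 13
driver 60
watch 0
```

View pics/c5.png

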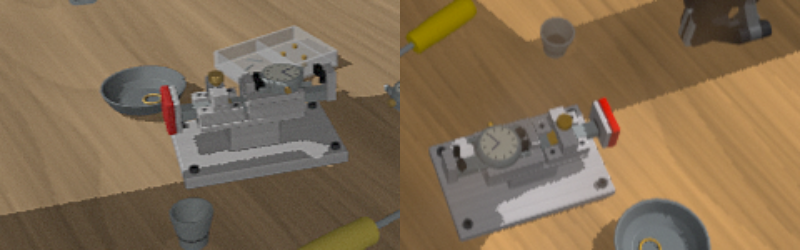

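The slide went to 28.7 mm and is now holding at about 14.4 mm, so it has caught on the pin. The watch hasn't moved and the arm is clear.

```bash
python3 -c "
from h import *
print(env.job_done())"
```

```text
the job is handed in; nothing more can be done
None
```

The clip is open: the slide is caught on its stop pin half open, and the watch lies free on its rest. I pushed the red pad with the shut fingertips until it met the rigid stop, where the force rose to about 22 N sideways with no further movement. Then I backed off slowly, drew clear and lifted the fingers.

**Slide:** measured from the side camera, the pad moved in about 28.7 mm and came back to hold at about 14.4 mm. The stated values are 28 mm and 15 mm, so both agree within the calibration.

**Surroundings:** comparing the overhead pictures from before the push and after the release, I saw no change at the watch and the dish. The loupe and tray showed only a few changed pixels. The screwdriver area showed 60 changed pixels; I put that down to the arm's moving shadow but did not check it separately.

**Hand-in:** the job was handed in at about 7 s of robot time with no contact force on the tool. No check failed.

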